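# Switch on the inspection lamp, light the can, dock the lamp

### The job

While the hand lamp still sits in its sloping dock, gently nudge its slide switch forward, towards the lens, until it clicks over and stays on. Then take the lamp out and hold it steady for about two seconds for a picture, shining squarely at the middle of the square metal can on the upright circuit board, with the lens about 100 mm from the can and without touching the board. Finally put the lamp gently back in its dock as it was, still switched on, and let go; do not shove the dock along the bench, and leave the other things where they are.

Things in the scene. Friction and masses are not known exactly. Their poses are not given: they have to be found in the camera images.
- lamp: hand lamp, grey bar 160 mm (x) by 44 (y) by 28 thick (z), about 0.26 kg. Origin: centre of its underside; x runs to the aluminium lens end (other end: three rubber bands), z out of the flat hard top with the switch. Starts in the dock, switch up, lens end down the 20 degree slope, 2 to 3 mm play, not latched. Grip it across its width, square to the sloping top, above the dock's side walls
- lamp_switch (a joint): slide switch in a dark flush panel on the lamp's top: 0 off, 0.010 m on (towards the lens, on from 0.0085). Pushed by its rib: 5 mm thick, 18 mm wide, only 3 mm above the top; when off 16 to 44 mm ahead of the lamp's middle, differing by lamp: see or feel for it. About 6 N starts it, past 5 mm it snaps on, before that it snaps back; a hard stop at 10 mm. The lamp first slides up to 3 mm to the lip
- lamp_lens (a point): centre of the lens, on the lamp's end face: 80 mm along lamp x from its origin and 14 mm above its underside
- lamp_spot (a point): point on the beam axis 100 mm ahead of the lens: 180 mm along lamp x from the lamp's origin, 14 mm above its underside
- dock: black dock on a 220 x 110 mm steel plate, 1.35 kg in all, standing loose: a push down the slope of over 11 N or so shoves it. Origin: centre of its underside; x points level to its low end, where a lip 16 mm above the rest stops the lamp's lens end. The rest slopes 20 degrees (0.35 rad) down towards +x; side walls 8 mm above it, 50 mm apart inside, 64 outside
- dock_seat (a point): middle of the dock's rest surface, 52 mm above the bench, where the centre of the lamp's underside lies when it is docked (within about 4 mm)
- board: green circuit board, 190 mm wide, 4 mm thick, upright from 40 to 175 mm above the bench in a fixed steel holder. Origin: under the middle of its front face, at bench height; the front, with the components, looks to its own -x; z is up. The holder's foot reaches 35 mm ahead of the front face, 12 mm high
- can: the square metal shield can on the board's front, 30 x 30 mm, standing 6 mm proud, the only square of bare metal among dark chips; its place on the board varies. Origin at the middle of its front face; x points into the board (the lamp must point along this +x), y along the board's width, z up
- lens: bystander, leave alone: black cone-shaped lens standing on the bench, 68 mm wide, 120 mm tall; origin at the centre of its underside
- cleaner: bystander, leave alone: bottle, 48 mm wide, 120 mm tall; origin at the centre of its underside
- cap: bystander, leave alone: black lens cap lying flat in front of the board, 56 mm wide, 14 mm thick; origin at the centre of its underside
- postholder: bystander, leave alone: steel post holder beside the dock, 40 mm wide at its foot, 55 mm tall; origin at the centre of its underside
- lensbox: bystander, leave alone: white box beside the board, 60 x 45 x 30 mm; origin at the centre of its underside
- driver: bystander, leave alone: screwdriver lying on the bench, 160 mm long
- mouse: bystander, leave alone: round black computer mouse, 60 mm wide, 33 mm tall; origin at the centre of its underside
Mind the look-alikes: they are no part of the job. There is more than one size of the lamp; the one meant has the size given above.

How it is judged:
On the way, in this order (a step that is already met when the one before it is completed fails the run):
1. the switch is slid on while the lamp sits in its dock (value of joint lamp_switch above 0.0085 m and distance between lamp and dock_seat below 0.012 m), for 0.2 s.
2. the switched-on lamp is held steady, shining squarely at the can from about 100 mm (value of joint lamp_switch above 0.0085 m and x of lamp_lens in the frame of can between -0.13 and -0.07 m and y of lamp_spot in the frame of can between -0.014 and 0.014 m and z of lamp_spot in the frame of can between -0.014 and 0.014 m and angle between the x axis of lamp and the x axis of can, either way round below 0.17 rad and linear speed of lamp below 0.02 m/s and angular speed of lamp below 0.15 rad/s and contact force between the fingers and lamp above 0.5 N), for 1.5 s.
At the end, for the whole second after the job is handed in: The lamp is back in its dock, let go and at rest: its origin within 12 mm of dock_seat, lens end down at the lip, switch up, lying on the slope (0.25 to 0.45 rad from level, sides within 0.12 rad of the dock's), with the switch on (at least 8.5 of its 10 mm) (all of step 1 and angle between the z axis of lamp and the z axis of dock, either way round between 0.25 and 0.45 rad and angle between the y axis of lamp and the y axis of dock, either way round below 0.12 rad and x of lamp_lens in the frame of dock above 0.04 m and linear speed of lamp below 0.02 m/s and angle between lamp's own z axis and vertical below 0.5 rad); the robot touches nothing.
It fails at once if the lamp touches the board or can (contact force between lamp and board above 0.5 N or contact force between lamp and can above 0.5 N).
It fails at once if another thing on the bench is pushed more than 30 mm from its place (distance of any of lens, cleaner, cap, postholder, lensbox, driver, mouse from where it was at the start of the episode above 0.03 m).
It fails at once if the dock is shoved more than 4 mm along the bench (distance of dock from where it was at the start of the episode above 0.004 m).
It also fails if it takes over 67 s, if anything falls off the work surface, if the arm or the gripper's body presses on something with over 40 N, if the wrist force passes 120 N, or if a joint passes its speed limit or range.

### The arm

A 7-joint arm with a two-finger parallel gripper is mounted at the origin on the work surface. World frame = base frame: x ahead of the robot, y to its left, z up, the work surface at z = 0. Lengths are in m, angles in rad, forces in N, time in s.
With the tool pointing down it reaches from about 0.35 to 0.9 m from the base axis. Payload 7.2 kg.
Tool frame: the origin (TCP) lies at the very end of the fingers, on their centre line; the grasp point (between the pads) lies 19 mm behind it; z points along the fingers, y is the line along which they close (so a half turn about z gives the same grasp; the last joint's range is limited). The gripper opens to 88 mm and grips with 3 to 60 N. Pads are 20 mm wide; open, the fingers measure 115 mm over their backs; the gripper's body (75 mm by 178 mm) begins 61 mm behind the grasp point.
Start: joints at [-1.354, 0.411, -0.013, 1.596, 0.006, 1.134, -0.082], TCP at [0.176, 0.6, 0.223] pointing down, gripper open.
Joint ranges: [-2.95, 2.95], [-0.29, 1.99], [-1.47, 1.44], [0.14, 2.54], [-1.03, 4.17], [0.13, 1.85], [-2.86, 2.86]. Speed limits (rad/s): [2.39, 2.39, 3.01, 3.01, 3.14, 3.14, 3.14].

### API

Orientations are given as [roll, pitch, yaw] about the fixed x, y, z axes, in that order (R = Rz(yaw) Ry(pitch) Rx(roll)).
In Python, from bench import env gives the robot as it stands.
- The arm moves only by the tool step_arm, never from a script. Its argument "commands" is a list of rows, each an object with "translation": the shift along the tool's x, y, z in mm, a list of three; "spin": the turn about the tool's z in degrees. A call has 1 to 10 rows; each row is the pose to reach, as a shift and turn from the pose commanded when the call began, along the tool's axes at that moment; what a row does not reach only later rows make up. A row lasts 1/8 s, in which the tool goes at most 62.5 mm and 10.7 degrees, less where a joint would pass 70% of its speed; a pose out of reach is approached as far as the arm can. A call with a gripper value outside its range is refused whole. "jaw" is the closure, from 0 (fully open) to 1 (shut), set as the call begins (left out, the last holds). The fingers move at their own pace and stop on an object; "force" is the grip in N (left out, the last holds). Time passes only in rows, so rows that repeat a pose let the fingers close. It gives the time, the measured TCP pose, the force, the opening and the grip force at its end, in the units of the state.
- env.read_state(): the state, without advancing time (a new reading comes with each control period).
- env.camera(name): name is "side" or "top" or "wrist"; returns the picture (480x640x3 uint8, blue, green, red); there is no depth.
- env.camera_model(name): a dict with "camera_matrix" (3x3 intrinsics, pixels), "R" (3x3) and "t" (3): a world point X has camera coordinates R X + t; the wrist camera has in their place "hand_eye" (4x4, takes a point from camera to tool coordinates, whose origin is the TCP and whose axes are the flange's). Camera axes: x right, y down, z forward; pixel columns grow to the right and rows downward; lengths in m; the calibration is good to about 2 mm. The wrist camera is an equidistant fisheye: a pixel r from the principal point sees the ray r / f radians off the axis. A picture is of the moment at which its call begins: read the wrist's pose just before it. camera_model takes no time and is no camera call.
- env.sign_off(): hands the job in; it is judged then, once.
Trained networks look in the newest picture that a camera, given by its name, has taken for a name from the list of things; names that differ only in an ending like _2 or _b are one class to them, and where a whole thing is asked for, a point or a joint stands for the part that bears it (a point fixed in the world has none). Each returns a list of dicts, best first, with "score" (0 to 1); they miss things now and then, are a little off and sometimes report something else, mostly with a low value. They report only what shows in the picture. A call takes as long as a camera call. They do not tell look-alikes from the thing itself.
- env.masks_of(thing, camera): "region" (480x640 bool, what is visible of it) and "box" ([left, top, right, bottom] in pixels, round what is visible of it).
The state is a dict: "time": time; "q": joint angles; "dq": joint speeds; "tau": joint torques, N m; "tcp_pos": TCP position; "tool_rot": TCP orientation; "wrist_force": force on the tool from outside, world axes, zero at the start; "moment": the same for the moment, N m; "grip_width": opening from 0.0 (shut) to 1.0 (fully open); "finger_force": force on a finger pad.
Only numpy, scipy, OpenCV 4.12 (cv2) and the standard library are available. Lean on these libraries where they do the work, as an engineer would, in place of code of your own. Each camera call takes 0.05 s, during which the arm holds its last target. There are 200 camera calls.

## Working session

There is one attempt and no reset: what is moved stays moved. The work goes in short steps, Python scripts to look and compute and a tool call to move; the robot and the scene stay as the last step left them, time stands still between calls to the robot, and variables do not carry over. Pictures are saved under pics/ and viewed, at most 10 in all, crops included, and the job is handed in when it is done.

Besides the shell and the picture viewer there is one more tool, called after "Emit:" as name(argument=value, ...), one argument or row to a line, values as JSON. step_arm: Moves the arm, as the interface text tells. Its arguments: {"type":"object","properties":{"commands":{"type":"array","items":{"type":"object","properties":{"translation":{"type":"array","items":{"type":"number"}},"spin":{"type":"number"}}}},"jaw":{"type":"number"},"force":{"type":"number"}},"required":["commands"]}

```bash
ls; mkdir -p pics; python3 - <<'E'
from bench import env
import cv2,numpy as np
s=env.read_state(); print(s['time'],s['tcp_pos'],s['tool_rot'])
a=env.camera('side');b=env.camera('top')
cv2.imwrite('pics/side.png',a);cv2.imwrite('pics/top.png',b)
for c in('side','top'):
    m=env.camera_model(c);print(c,m)
    for t in('lamp','dock','board','can','lens','cleaner','cap','postholder','lensbox','driver','mouse'):
        print(t,[(round(d['score'],2),[int(v) for v in d['box']]) for d in env.masks_of(t,c)][:3])
print(env.camera_model('wrist'))
E
```

```text
pics
0.0 [0.17549922 0.59932266 0.22181522] [-3.13999239e+00  1.31300167e-04  2.85680707e+00]
side {'camera_matrix': array([[479.46013291,   0.        , 320.65269168],
       [  0.        , 479.46013291, 243.6320193 ],
       [  0.        ,   0.        ,   1.        ]]), 'R': array([[ 0.99832477, -0.05605148, -0.0143486 ],
       [-0.04908198, -0.68911446, -0.72298839],
       [ 0.03063674,  0.72248148, -0.69071116]]), 't': array([-0.53632608,  0.10679373,  1.09349038])}
lamp [(0.96, [264, 262, 306, 291]), (0.82, [304, 168, 338, 228]), (0.81, [184, 191, 262, 254])]
dock [(0.63, [294, 174, 352, 246])]
board [(0.76, [238, 315, 352, 418])]
can [(0.69, [364, 370, 392, 407])]
lens [(0.65, [412, 217, 434, 273])]
cleaner [(0.63, [408, 215, 436, 271]), (0.59, [426, 259, 453, 306]), (0.57, [237, 313, 351, 415])]
cap [(0.6, [424, 260, 453, 310])]
postholder [(0.8, [361, 190, 373, 217])]
lensbox []
driver [(0.76, [315, 475, 416, 480])]
mouse [(0.49, [272, 147, 289, 164])]
top {'camera_matrix': array([[550.01098792,   0.        , 323.99782432],
       [  0.        , 550.01098792, 251.0853623 ],

[... 670 characters left out ...]
[(0.73, [218, 194, 235, 205])]
lensbox [(0.68, [425, 212, 452, 235])]
driver [(0.72, [499, 207, 508, 274]), (0.4, [195, 232, 268, 263])]
mouse [(0.71, [116, 282, 140, 306])]
{'camera_matrix': array([[371.64829954,   0.        , 326.04933937],
       [  0.        , 371.64829954, 245.51517684],
       [  0.        ,   0.        ,   1.        ]]), 'hand_eye': array([[ 9.66068711e-04, -9.69726218e-01, -2.44192810e-01,
         6.70226975e-02],
       [ 9.99999516e-01,  9.81808087e-04,  5.72629518e-05,
         6.07344739e-04],
       [ 1.84221089e-04, -2.44192747e-01,  9.69726698e-01,
        -1.62572591e-01],
       [ 0.00000000e+00,  0.00000000e+00,  0.00000000e+00,
         1.00000000e+00]])}
```

```bash
python3 - <<'E'
import cv2,numpy as np
a=cv2.imread('pics/top.png')
cv2.imwrite('pics/top_c.png',cv2.resize(a[120:330,90:530],(800,382),interpolation=cv2.INTER_CUBIC))
E
```

```text
(no output)
```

View pics/side.png

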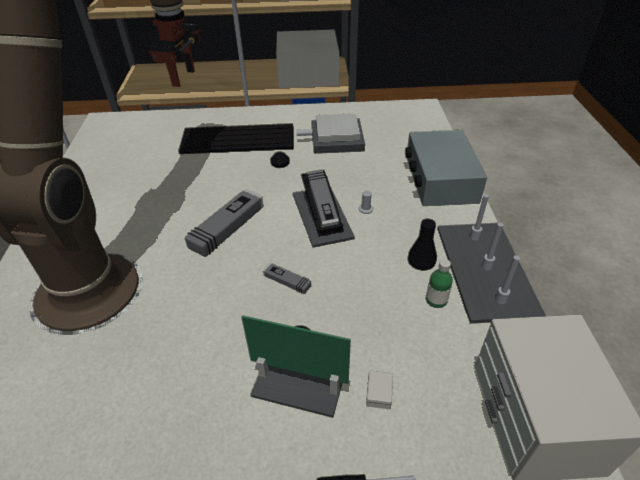

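View pics/top_c.png

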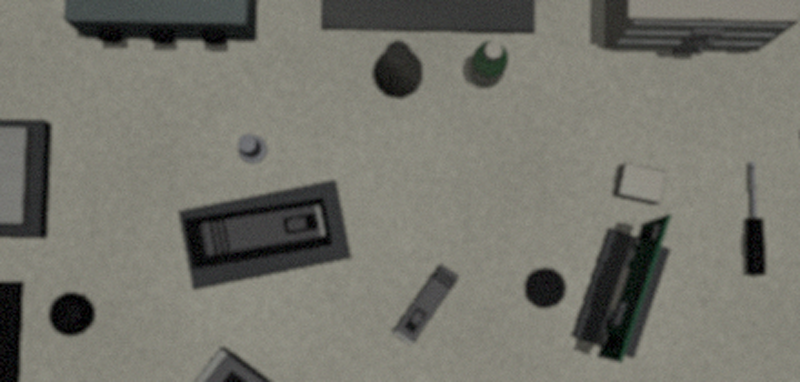

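The top crop shows the dock at about (265,235) with its lens end to the right (−y). The small and large look-alike lamps lie at (425,300) and (220,370). The board at (625,290) has its front towards the dock. The side view shows the board from behind, so the can will need the wrist camera.

```bash
cat > h.py <<'E'
from bench import env
import cv2,numpy as np
from scipy.spatial.transform import Rotation as Ro
def rays(cam,uv,s=None):
    """origin, unit world directions of pixels"""
    m=env.camera_model(cam);K=m['camera_matrix'];uv=np.atleast_2d(uv).astype(float)
    n=(uv-K[:2,2])/K[0,0]
    if cam!='wrist':
        d=np.c_[n,np.ones(len(n))]@m['R'];o=-m['R'].T@m['t']
    else:
        th=np.linalg.norm(n,axis=1,keepdims=True)
        d=np.c_[n*np.sinc(th/np.pi),np.cos(th)]
        R=Ro.from_euler('xyz',s['tool_rot']).as_matrix();H=m['hand_eye']
        d=d@(R@H[:3,:3]).T;o=R@H[:3,3]+s['tcp_pos']
    return o,d/np.linalg.norm(d,axis=1,keepdims=True)
def on_z(cam,uv,z,s=None):
    o,d=rays(cam,uv,s);return o+d*((z-o[2])/d[:,2])[:,None]
def proj(cam,X,s=None):
    m=env.camera_model(cam);K=m['camera_matrix'];X=np.atleast_2d(X)
    if cam!='wrist':
        c=X@m['R'].T+m['t'];n=c[:,:2]/c[:,2:]
    else:
        R=Ro.from_euler('xyz',s['tool_rot']).as_matrix();H=m['hand_eye']
        c=((X-s['tcp_pos'])@R-H[:3,3])@H[:3,:3]
        r=np.linalg.norm(c[:,:2],axis=1,keepdims=True);n=c[:,:2]/r*np.arctan2(r,c[:,2:])
    return n*K[0,0]+K[:2,2]
def shift(s,target,yaw):
    R=Ro.from_euler('xyz',s['tool_rot']).as_matrix()
    return (R.T@(np.array(target)-s['tcp_pos'])*1e3).round(1), np.degrees((s['tool_rot'][2]-yaw+np.pi/2)%np.pi-np.pi/2).round(1)
E
python3 - <<'E'
from h import *
for c in('side','top'):print(c,rays(c,[320,240])[0].round(3))
env.camera('top')
def best(t,i=0):return env.masks_of(t,'top')[i]
for t in('dock','board','cap','postholder','lensbox','lens','cleaner'):
    d=best(t);p=np.argwhere(d['region'])[:,::-1]
    w=on_z('top',p,0.003)[:,:2].astype(np.float32)
    r=cv2.minAreaRect(w);print(t,np.round(cv2.boxPoints(r),3).tolist(),np.round(r[1],3))
for d in env.masks_of('lamp','top'):
    w=on_z('top',np.argwhere(d['region'])[:,::-1],0.08)[:,:2].astype(np.float32);r=cv2.minAreaRect(w);print('lamp',np.round(r[0],3),np.round(r[1],3),np.round(cv2.boxPoints(r),3).tolist())
E
```

```text
side [ 0.507 -0.746  0.825]
top [0.449 0.03  1.387]
dock [[0.4659999907016754, 0.3199999928474426], [0.515999972820282, 0.10100000351667404], [0.628000020980835, 0.12600000202655792], [0.578000009059906, 0.3449999988079071]] [0.115 0.225]
board [[0.36899998784065247, -0.2840000092983246], [0.5730000138282776, -0.35600000619888306], [0.6039999723434448, -0.26899999380111694], [0.4000000059604645, -0.19699999690055847]] [0.093 0.216]
cap [[0.44200000166893005, -0.15299999713897705], [0.4659999907016754, -0.20200000703334808], [0.5130000114440918, -0.17800000309944153], [0.48899999260902405, -0.1289999932050705]] [0.053 0.054]
postholder [[0.6470000147819519, 0.2619999945163727], [0.6470000147819519, 0.22499999403953552], [0.6859999895095825, 0.22599999606609344], [0.6850000023841858, 0.2630000114440918]] [0.038 0.038]
lensbox [[0.5950000286102295, -0.3269999921321869], [0.6430000066757202, -0.335999995470047], [0.6549999713897705, -0.2720000147819519], [0.6069999933242798, -0.2630000114440918]] [0.065 0.049]
lens [[0.7279999852180481, 0.04100000113248825], [0.7789999842643738, -0.00800
[... 231 characters left out ...]
-0.11100000143051147], [0.8230000138282776, -0.05900000035762787]] [0.062 0.051]
lamp [0.545 0.217] [0.047 0.159] [[0.5090000033378601, 0.29100000858306885], [0.5350000262260437, 0.1340000033378601], [0.5809999704360962, 0.1420000046491623], [0.5550000071525574, 0.29899999499320984]]
lamp [0.452 0.   ] [0.033 0.112] [[0.3959999978542328, 0.017999999225139618], [0.48899999260902405, -0.04500000178813934], [0.5070000290870667, -0.017999999225139618], [0.414000004529953, 0.04500000178813934]]
lamp [0.305 0.191] [0.223 0.068] [[0.210999995470047, 0.12200000137090683], [0.26499998569488525, 0.08100000023841858], [0.39899998903274536, 0.25999999046325684], [0.3449999988079071, 0.3009999990463257]]
```

```bash
python3 - <<'E'
from h import *
s=env.read_state();print(shift(s,(0.547,0.2225,0.25),np.radians(101.5)),np.degrees(s['tool_rot'][2]))
E
```

```text
(array([-462.4, -257.8,  -27.3]), np.float64(62.2)) 163.68269710022363
```

Emit:
step_arm(
  commands=[
    {"translation": [-52, -29, -27], "spin": 7},
    {"translation": [-104, -58, -27], "spin": 14},
    {"translation": [-156, -87, -27], "spin": 21},
    {"translation": [-208, -116, -27], "spin": 28},
    {"translation": [-260, -145, -27], "spin": 35},
    {"translation": [-312, -174, -27], "spin": 42},
    {"translation": [-364, -203, -27], "spin": 49},
    {"translation": [-416, -232, -27], "spin": 56},
    {"translation": [-462, -258, -27], "spin": 62},
    {"translation": [-462, -258, -27], "spin": 62},
  ],
)

```text
time: 2.9
tcp_pos: [0.5492, 0.2178, 0.2498]
tool_rot: [3.14, 0.002, 1.766]
wrist_force: [-1.1, 1.4, 0.5]
grip_width: 1.001
finger_force: 0.0
```

Emit:
step_arm(
  commands=[
    {"translation": [0, 0, 0], "spin": 0},
    {"translation": [0, 0, 0], "spin": 0},
  ],
)

```text
time: 3.15
tcp_pos: [0.5455, 0.224, 0.2496]
tool_rot: [-3.141, -0.001, 1.778]
wrist_force: [0.0, 0.8, 0.0]
grip_width: 1.001
finger_force: 0.0
```

```bash
python3 - <<'E'
from h import *
s=env.read_state();im=env.camera('wrist');cv2.imwrite('pics/w1.png',im);np.save('s1.npy',s,allow_pickle=True)
print(s['tcp_pos'],np.degrees(s['tool_rot']),s['q'].round(2),s['time'],s['wrist_force'],np.abs(s['dq']).max())
for t in('dock','lamp','lamp_switch'):
    for d in env.masks_of(t,'wrist')[:2]:
        p=np.argwhere(d['region'])[:,::-1]
        w=on_z('wrist',p,0.004 if t=='dock' else .08,s)[:,:2].astype(np.float32);r=cv2.minAreaRect(w)
        print(t,round(d['score'],2),d['box'],np.round(r[0],3),np.round(r[1],3),np.round(cv2.boxPoints(r),3).tolist())
E
```

```text
[0.54553105 0.22403423 0.24956621] [-1.79974174e+02 -4.32716973e-02  1.01855736e+02] [-0.78  0.34  0.4   1.67 -0.14  1.16 -0.13] 3.15 [0.04300858 0.78576306 0.02375009] 0.004510218711107449
dock 0.95 [276.8, 117.3, 380.4, 312.0] [0.549 0.221] [0.113 0.225] [[0.4699999988079071, 0.3190000057220459], [0.5180000066757202, 0.0989999994635582], [0.6290000081062317, 0.12399999797344208], [0.5809999704360962, 0.34299999475479126]]
lamp 0.83 [301.4, 147.4, 357.1, 306.3] [0.548 0.223] [0.048 0.146] [[0.5099999904632568, 0.289000004529953], [0.5400000214576721, 0.1459999978542328], [0.5870000123977661, 0.15600000321865082], [0.5569999814033508, 0.29899999499320984]]
lamp 0.6 [209.4, 373.0, 262.7, 405.6] [0.487 0.037] [0.04  0.056] [[0.453000009059906, 0.03799999877810478], [0.49799999594688416, 0.004000000189989805], [0.5220000147819519, 0.03500000014901161], [0.47699999809265137, 0.07000000029802322]]
lamp_switch 0.83 [118.2, 157.8, 148.8, 190.0] [0.348 0.238] [0.032 0.023] [[0.32899999618530273, 0.23399999737739563], [0.34599998593330383, 0.21899999678134918], [0.367000013589859, 0.24300000071525574], [0.3499999940395355, 0.257999986410141]]
lamp_switch 0.76 [319.4, 271.7, 339.9, 286.9] [0.558 0.178] [0.015 0.017] [[0.5490000247955322, 0.1850000023841858], [0.5519999861717224, 0.1679999977350235], [0.5669999718666077, 0.17100000381469727], [0.5630000233650208, 0.18799999356269836]]
```

View pics/w1.png

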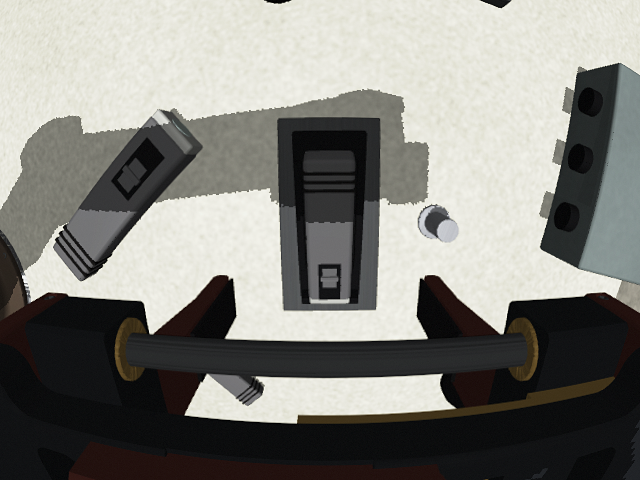

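Wrist view: the dock plate spans (277–380, 117–312), the lamp in it has its lens end at row 305, and the switch panel is around (329,280). I'll zoom in on the switch.

```bash
python3 - <<'E'
import cv2
a=cv2.imread('pics/w1.png')[250:320,285:375]
cv2.imwrite('pics/w1c.png',cv2.resize(a,None,fx=8,fy=8,interpolation=cv2.INTER_CUBIC))
E
```

```text
(no output)
```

View pics/w1c.png

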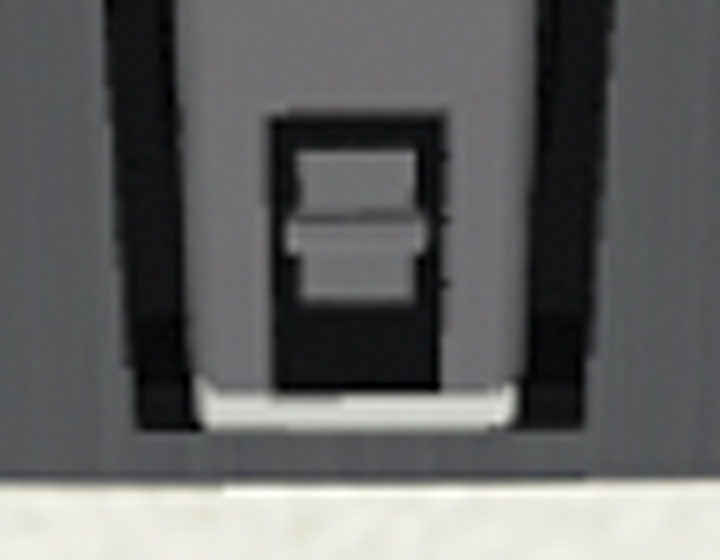

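The rib's middle is at about pixel (329.6, 279.4), and the lens-end edge of the top is at row 299–303.

```bash
cat >> h.py <<'E'
YAW=np.radians(-77.8);D=np.array([.5495,.2208,0])
RD=Ro.from_euler('z',YAW).as_matrix();RL=RD@Ro.from_euler('y',20,degrees=True).as_matrix();SEAT=D+[0,0,.052]
def on_top(uv,s,h=.028):
    o,d=rays('wrist',uv,s);n=RL[:,2];P=SEAT+h*n
    w=o+d*((P-o)@n/(d@n))[:,None];return (w-SEAT)@RL*1e3,w
E
python3 - <<'E'
from h import *
s=np.load('s1.npy',allow_pickle=True).item()
uv=[[329.6,279.4],[329.6,276.5],[329.6,299],[329.6,303],[309,280],[351,280],[303,160],[355,160],[329,150]]
l,w=on_top(uv,s);print(l.round(1));l,w=on_top(uv[:1],s,.031);print(l,w)
E
```

```text
[[ 44.5  -0.4  28. ]
 [ 40.8  -0.4  28. ]
 [ 70.9  -0.4  28. ]
 [ 76.6  -0.3  28. ]
 [ 45.2 -20.9  28. ]
 [ 45.5  21.   28. ]
 [-80.8 -22.1  28. ]
 [-80.6  20.4  28. ]
 [-89.3  -0.8  28. ]]
[[42.0646012  -0.40201729 31.        ]] [[0.55970086 0.17171677 0.06674353]]
```

```bash
python3 - <<'E'
from h import *
s=env.read_state()
fwd=RD[:,0]
p=SEAT+RL@np.array([38.5,0,28])*1e-3+.010*fwd
print(p,proj('wrist',[s['tcp_pos']],s));p[2]+=.012
print(shift(s,p,YAW))
E
```

```text
[0.56128236 0.16630444 0.06514362] [[326.50424483 299.48029409]]
(array([-59. ,   3.3, 172.6]), np.float64(-0.4))
```

Emit:
step_arm(
  commands=[
    {"translation": [-29, 3, 50], "spin": 0},
    {"translation": [-59, 3, 95], "spin": 0},
    {"translation": [-59, 3, 140], "spin": 0},
    {"translation": [-59, 3, 165], "spin": 0},
    {"translation": [-59, 3, 172], "spin": 0},
    {"translation": [-59, 3, 172], "spin": 0},
  ],
  jaw=0.66,
  force=8,
)

```text
time: 4.1
tcp_pos: [0.5616, 0.1656, 0.078]
tool_rot: [3.141, -0.0, 1.775]
wrist_force: [1.1, 0.2, 0.6]
grip_width: 0.365
finger_force: 0.0
```

```bash
python3 - <<'E'
from h import *
s=env.read_state();im=env.camera('wrist');np.save('s2.npy',s,allow_pickle=True);cv2.imwrite('pics/w2.png',im)
print(s['tcp_pos'],s['tool_rot'],s['time'],s['wrist_force'],s['grip_width'])
R=Ro.from_euler('xyz',s['tool_rot']).as_matrix()
print(proj('wrist',[s['tcp_pos'],s['tcp_pos']+R@[.01,0,0]],s))
cv2.imwrite('pics/w2c.png',cv2.resize(im[200:380,220:440],None,fx=3.5,fy=3.3,interpolation=cv2.INTER_CUBIC))
E
```

```text
[0.56160304 0.16558021 0.07800411] [ 3.14136027e+00 -2.46331852e-05  1.77516686e+00] 4.1 [1.06720247 0.19988402 0.56828516] 0.36451335696295006
[[326.50581342 299.47946314]
 [326.53514856 279.54788656]]
```

View pics/w2c.png

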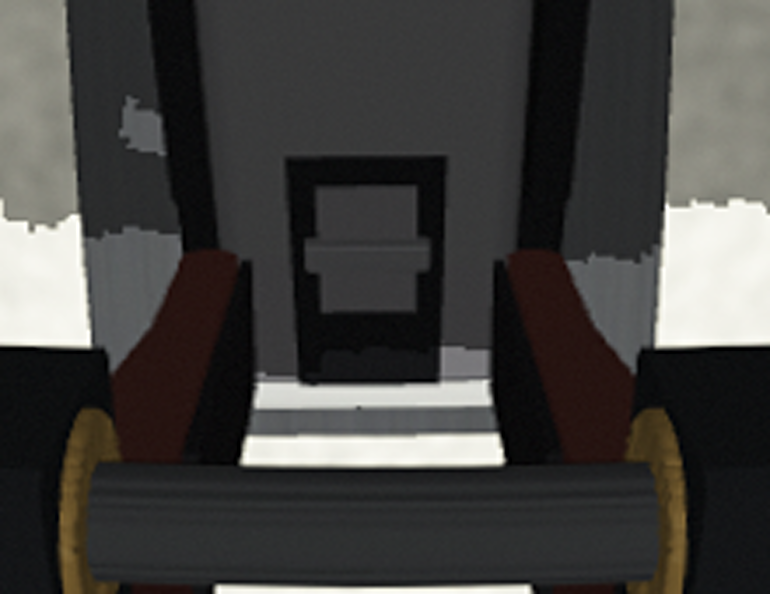

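Here the rib spans rows 272–282 at column 325, between the fingertips, whose rear edges are at row 276.

```bash
python3 - <<'E'
from h import *
s=np.load('s2.npy',allow_pickle=True).item()
for h in(.028,.031):print(on_top([[325.1,272.4],[325.1,277],[325.1,282.4],[325,306],[325,317]],s,h)[0].round(1))
t=(s['tcp_pos']+.010*(-RD[:,0])-SEAT)@RL*1e3;print('tip rear corner',t)
E
```

```text
[[40.4 -0.5 28. ]
 [43.3 -0.5 28. ]
 [46.9 -0.5 28. ]
 [63.4 -0.7 28. ]
 [71.9 -0.8 28. ]]
[[38.  -0.4 31. ]
 [40.9 -0.5 31. ]
 [44.4 -0.5 31. ]
 [60.6 -0.7 31. ]
 [68.8 -0.8 31. ]]
tip rear corner [34.83031976  0.16038832 40.35019095]
```

Emit:
step_arm(
  commands=[
    {"translation": [0, 0, 6], "spin": 0},
    {"translation": [0, 0, 10], "spin": 0},
    {"translation": [0, 0, 11.5], "spin": 0},
    {"translation": [0, 0, 11.5], "spin": 0},
  ],
)

```text
time: 4.65
tcp_pos: [0.5614, 0.1652, 0.0661]
tool_rot: [-3.141, 0.0, 1.775]
wrist_force: [-0.2, 0.5, -0.1]
grip_width: 0.343
finger_force: 0.0
```

Emit:
step_arm(
  commands=[
    {"translation": [0, 0, 1], "spin": 0},
    {"translation": [0, 0, 1], "spin": 0},
  ],
)

```text
time: 4.9
tcp_pos: [0.5615, 0.1653, 0.0652]
tool_rot: [3.141, -0.0, 1.775]
wrist_force: [0.1, 0.3, 0.6]
grip_width: 0.338
finger_force: 0.2
```

Emit:
step_arm(
  commands=[
    {"translation": [0, 0, 0.7], "spin": 0},
    {"translation": [0, 0, 0.7], "spin": 0},
  ],
)

```text
time: 5.15
tcp_pos: [0.5616, 0.1654, 0.0648]
tool_rot: [3.141, -0.0, 1.775]
wrist_force: [-1.7, 0.5, 5.3]
grip_width: 0.347
finger_force: 2.0
```

Emit:
step_arm(
  commands=[
    {"translation": [0, 0, 0.7], "spin": 0},
    {"translation": [0, 0, 0.7], "spin": 0},
  ],
)

```text
time: 5.4
tcp_pos: [0.5616, 0.1655, 0.0646]
tool_rot: [3.141, -0.001, 1.775]
wrist_force: [-2.2, -0.3, 9.6]
grip_width: 0.339
finger_force: 4.4
```

Contact on the lamp top is as predicted. I'll ease off and close on the rib.

Emit:
step_arm(
  commands=[
    {"translation": [0, 0, -1.1], "spin": 0},
    {"translation": [0, 0, -1.1], "spin": 0},
    {"translation": [0, 0, -1.1], "spin": 0},
    {"translation": [0, 0, -1.1], "spin": 0},
  ],
  jaw=1.0,
  force=8,
)

```text
time: 5.9
tcp_pos: [0.5614, 0.165, 0.0648]
tool_rot: [-3.141, 0.0, 1.775]
wrist_force: [-0.3, -1.2, 4.2]
grip_width: 0.195
finger_force: 8.3
```

Opening is 17–18 mm, so the rib is gripped. Now I'll draw it down the slope.

Emit:
step_arm(
  commands=[
    {"translation": [-0.9, 0, 0.3], "spin": 0},
    {"translation": [-1.9, 0, 0.7], "spin": 0},
    {"translation": [-2.8, 0, 1.0], "spin": 0},
    {"translation": [-3.8, 0, 1.4], "spin": 0},
  ],
)

```text
time: 6.4
tcp_pos: [0.5624, 0.1634, 0.0641]
tool_rot: [3.14, -0.002, 1.776]
wrist_force: [-2.7, 4.4, 10.4]
grip_width: 0.195
finger_force: 9.2
```

Emit:
step_arm(
  commands=[
    {"translation": [-0.9, 0, 0.3], "spin": 0},
    {"translation": [-1.9, 0, 0.7], "spin": 0},
    {"translation": [-2.8, 0, 1.0], "spin": 0},
  ],
)

```text
time: 6.78
tcp_pos: [0.563, 0.1608, 0.0631]
tool_rot: [3.14, -0.002, 1.776]
wrist_force: [-0.8, 3.1, 5.7]
grip_width: 0.194
finger_force: 9.2
```

Emit:
step_arm(
  commands=[
    {"translation": [-0.9, 0, 0.3], "spin": 0},
    {"translation": [-1.9, 0, 0.7], "spin": 0},
    {"translation": [-2.8, 0, 1.0], "spin": 0},
  ],
)

```text
time: 7.15
tcp_pos: [0.5639, 0.1554, 0.0613]
tool_rot: [3.141, 0.001, 1.774]
wrist_force: [2.5, -1.9, 0.4]
grip_width: 0.192
finger_force: 8.6
```

Emit:
step_arm(
  commands=[
    {"translation": [-0.9, 0, 0.3], "spin": 0},
    {"translation": [-1.4, 0, 0.5], "spin": 0},
    {"translation": [-1.9, 0, 0.7], "spin": 0},
  ],
)

```text
time: 7.52
tcp_pos: [0.5638, 0.1545, 0.0609]
tool_rot: [3.141, -0.0, 1.775]
wrist_force: [0.3, 0.8, 5.1]
grip_width: 0.191
finger_force: 9.2
```

Emit:
step_arm(
  commands=[
    {"translation": [-0.8, 0, 0.3], "spin": 0},
    {"translation": [-1.4, 0, 0.5], "spin": 0},
    {"translation": [-1.4, 0, 0.5], "spin": 0},
  ],
)

```text
time: 7.9
tcp_pos: [0.5639, 0.1542, 0.0607]
tool_rot: [3.141, -0.002, 1.776]
wrist_force: [-0.2, 2.0, 6.3]
grip_width: 0.192
finger_force: 9.4
```

Emit:
step_arm(
  commands=[
    {"translation": [0, 0, 0], "spin": 0},
    {"translation": [0, 0, 0], "spin": 0},
    {"translation": [0, 0, -20], "spin": 0},
    {"translation": [20, 0, -40], "spin": 0},
    {"translation": [20, 0, -40], "spin": 0},
    {"translation": [20, 0, -40], "spin": 0},
  ],
  jaw=0.5,
)

```text
time: 8.65
tcp_pos: [0.5593, 0.1717, 0.0993]
tool_rot: [-3.14, 0.001, 1.775]
wrist_force: [0.3, -0.8, -0.1]
grip_width: 0.499
finger_force: 0.0
```

```bash
python3 - <<'E'
from h import *
s=env.read_state();im=env.camera('wrist');np.save('s3.npy',s,allow_pickle=True);cv2.imwrite('pics/w3.png',im)
print(s['tcp_pos'],s['tool_rot'],s['time'],s['wrist_force'],s['grip_width'])
d=env.masks_of('dock','wrist')[0];w=on_z('wrist',np.argwhere(d['region'])[:,::-1],.004,s)[:,:2].astype(np.float32);r=cv2.minAreaRect(w);print(r[0],r[1])
cv2.imwrite('pics/w3c.png',cv2.resize(im[100:320,220:440],None,fx=3,fy=2.7,interpolation=cv2.INTER_CUBIC))
E
```

```text
[0.5592965  0.17170808 0.09928241] [-3.14018718e+00  5.62979492e-04  1.77489475e+00] 8.65 [ 0.27997178 -0.76887169 -0.06363077] 0.49941272740448744
(0.5478256344795227, 0.2269822657108307) (0.11396054178476334, 0.23629218339920044)
```

View pics/w3c.png

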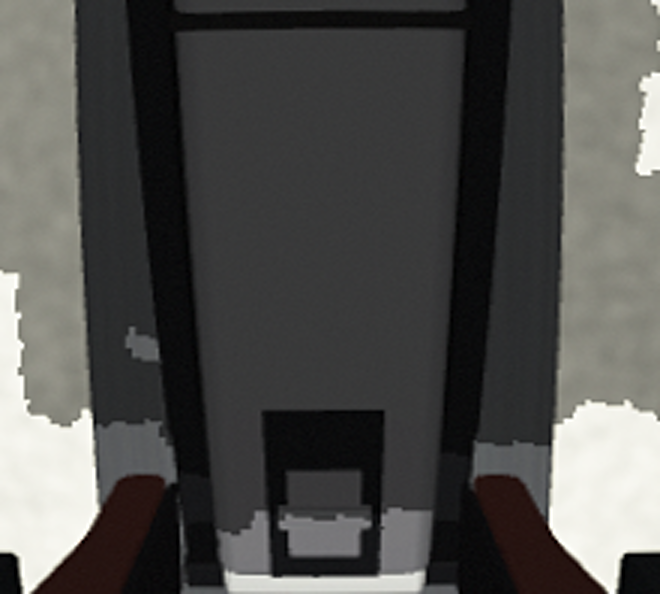

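```bash
python3 - <<'E'
from h import *
s=np.load('s2.npy',allow_pickle=True).item();print(on_top([[325,247.9],[325,272.1],[325,256.1],[325,294.8],[325,315]],s)[0][:,0])
s=np.load('s3.npy',allow_pickle=True).item();print(on_top([[325,251.9],[325,291],[325,274],[325,306],[325,313]],s)[0][:,0])
import cv2
cv2.imwrite('pics/w3d.png',cv2.resize(cv2.imread('pics/w3.png')[240:330,290:370],None,fx=8,fy=6.6,interpolation=cv2.INTER_CUBIC))
# grasp pose: 2 mm ahead of lamp middle
p=SEAT+RL@np.array([-2,0,14])*1e-3;s=env.read_state()
print(p,shift(s,p,YAW),proj('wrist',[D+RD@[.11,0,.003],D+RD@[-.11,0,.003]],s))
E
```

```text
[25.52867662 40.1671493  30.33329722 55.33343544 70.2891848 ]
[27.02493229 54.90201805 42.20921735 66.9756326  72.93009772]
[0.55011472 0.2179568  0.06583974] (array([47.6,  0.4, 33.3]), np.float64(-0.6)) [[328.34225864 322.87609577]
 [325.79371944  25.02111781]]
```

View pics/w3d.png

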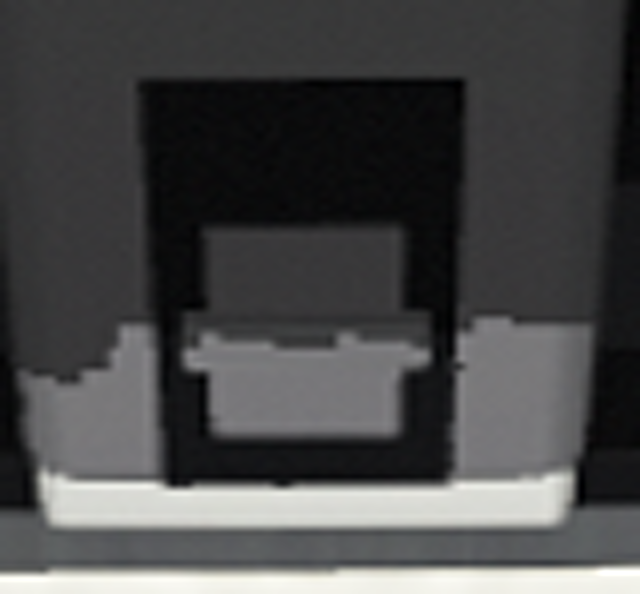

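```bash
python3 - <<'E'
from h import *
for f,r in(('s1',310.9),('s2',331.2),('s3',326.7)):
    s=np.load(f+'.npy',allow_pickle=True).item();print(((on_z('wrist',[[327,r]],.004,s)-D)@RD*1e3).round(1))
E
```

```text
[[112.3  -3.1   4. ]]
[[111.7   0.2   4. ]]
[[112.4  -1.    4. ]]
```

Between the two pictures the switch moved 10.4 mm relative to the panel, so it is on. The dock has not moved. Next is gripping the lamp across its width.

Emit:
step_arm(
  commands=[
    {"translation": [25, 0, 0], "spin": 0},
    {"translation": [46, 0, 0], "spin": 0},
    {"translation": [46, 0, 12], "spin": 0},
    {"translation": [46, 0, 24], "spin": 0},
    {"translation": [46, 0, 32], "spin": 0},
    {"translation": [46, 0, 32], "spin": 0},
  ],
  jaw=0.2,
)

```text
time: 9.5
tcp_pos: [0.5503, 0.2163, 0.0672]
tool_rot: [-3.14, 0.001, 1.774]
wrist_force: [-0.6, -0.5, -0.1]
grip_width: 0.801
finger_force: 0.0
```

Emit:
step_arm(
  commands=[
    {"translation": [0, 0, 0], "spin": 0},
    {"translation": [0, 0, 0], "spin": 0},
    {"translation": [0, 0, 0], "spin": 0},
    {"translation": [0, 0, 0], "spin": 0},
  ],
  jaw=1.0,
  force=25,
)

```text
time: 10.0
tcp_pos: [0.5507, 0.2175, 0.0686]
tool_rot: [3.141, -0.0, 1.775]
wrist_force: [-1.3, 0.8, 2.4]
grip_width: 0.496
finger_force: 25.0
```

Emit:
step_arm(
  commands=[
    {"translation": [-3.6, 0, -10], "spin": 0},
    {"translation": [-11, 0, -30], "spin": 0},
    {"translation": [-18, 0, -50], "spin": 0},
    {"translation": [-25, 0, -60], "spin": 0},
    {"translation": [-60, 5, -60], "spin": 5},
    {"translation": [-105, 12, -60], "spin": 10},
    {"translation": [-150, 18, -60], "spin": 16},
    {"translation": [-195, 24, -60], "spin": 22},
    {"translation": [-238, 26, -50], "spin": 28},
    {"translation": [-238, 26, -30], "spin": 31},
  ],
)

```text
time: 11.25
tcp_pos: [0.6251, -0.0158, 0.0987]
tool_rot: [3.139, 0.002, 1.225]
wrist_force: [-0.2, 0.5, -2.3]
grip_width: 0.495
finger_force: 25.0
```

Emit:
step_arm(
  commands=[
    {"translation": [0, 0, 20], "spin": 0},
    {"translation": [0, 0, 40], "spin": 0},
    {"translation": [0, 0, 48], "spin": 0},
    {"translation": [0, 0, 48], "spin": 0},
  ],
)

```text
time: 11.75
tcp_pos: [0.6239, -0.0097, 0.0495]
tool_rot: [-3.14, 0.0, 1.235]
wrist_force: [0.8, 0.0, -2.0]
grip_width: 0.501
finger_force: 25.0
```

Emit:
step_arm(
  commands=[
    {"translation": [0, 0, 5], "spin": 0},
    {"translation": [0, 0, 11], "spin": 0},
    {"translation": [0, 0, 17], "spin": 0},
    {"translation": [0, 0, 23], "spin": 0},
    {"translation": [0, 0, 29], "spin": 0},
    {"translation": [0, 0, 32], "spin": 0},
    {"translation": [0, 0, 32], "spin": 0},
  ],
  force=5,
)

```text
time: 12.62
tcp_pos: [0.624, -0.0106, 0.0179]
tool_rot: [-3.141, 0.0, 1.233]
wrist_force: [-1.0, 0.6, -2.1]
grip_width: 0.501
finger_force: 5.0
```

Emit:
step_arm(
  commands=[
    {"translation": [0, 0, 0], "spin": 0},
    {"translation": [0, 0, 0], "spin": 0},
    {"translation": [0, 0, 0], "spin": 0},
  ],
  jaw=0.2,
)

```text
time: 13.0
tcp_pos: [0.6245, -0.0104, 0.0185]
tool_rot: [3.141, -0.0, 1.234]
wrist_force: [-0.1, 0.2, 0.0]
grip_width: 0.786
finger_force: 0.0
```

```bash
python3 - <<'E'
from h import *
im=env.camera('side')
d=env.masks_of('lamp','side');print([(round(x['score'],2),x['box']) for x in d])
s=env.read_state();w=env.camera('wrist');np.save('s4.npy',s,allow_pickle=True)
print(s['tcp_pos'],s['tool_rot'],s['wrist_force'],s['time'])
cv2.imwrite('pics/m4.png',np.hstack([cv2.resize(im[180:330,270:450],None,fx=2,fy=2),cv2.resize(w,(400,300))]))
for t in('can','board'):
  for x in env.masks_of(t,'wrist'):print(t,round(x['score'],2),x['box'])
E
```

```text
[(0.82, [184.0, 189.1, 260.4, 252.6]), (0.63, [314.3, 475.9, 415.0, 480.0]), (0.6, [264.3, 259.8, 309.5, 293.6]), (0.56, [341.0, 249.6, 373.1, 310.4])]
[ 0.62435344 -0.01035903  0.0183974 ] [ 3.14139006e+00 -1.60869440e-04  1.23364322e+00] [-0.11096388  0.59253809  0.54777117] 13.1
```

View pics/m4.png

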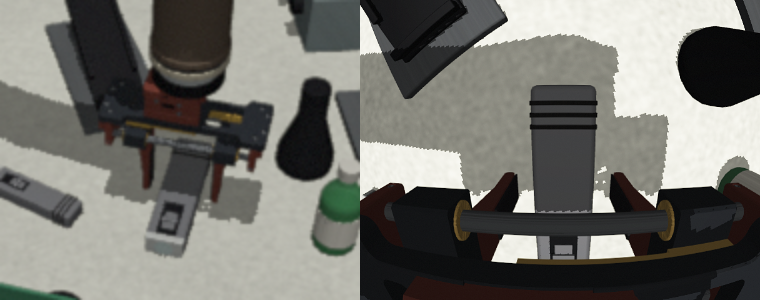

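The lamp lies flat on the bench and is released. I'll lift and turn the hand so the fisheye's side view shows the board's front.

Emit:
step_arm(
  commands=[
    {"translation": [0, 0, -40], "spin": 0},
    {"translation": [0, 0, -90], "spin": -10},
    {"translation": [0, 0, -140], "spin": -20},
    {"translation": [0, 0, -190], "spin": -30},
    {"translation": [0, 0, -200], "spin": -40},
    {"translation": [0, 0, -200], "spin": -50},
    {"translation": [0, 0, -200], "spin": -60},
    {"translation": [0, 0, -200], "spin": -70},
    {"translation": [0, 0, -200], "spin": -80},
    {"translation": [0, 0, -200], "spin": -90},
  ],
)

```text
time: 14.5
tcp_pos: [0.6241, -0.0105, 0.2182]
tool_rot: [-3.142, -0.0, 2.81]
wrist_force: [-0.3, -0.4, -0.7]
grip_width: 0.8
finger_force: 0.0
```

Emit:
step_arm(
  commands=[
    {"translation": [0, 0, 0], "spin": 0},
    {"translation": [0, 0, 0], "spin": 0},
  ],
)

```text
time: 14.75
tcp_pos: [0.6242, -0.0105, 0.2182]
tool_rot: [3.142, -0.0, 2.8]
wrist_force: [0.7, 0.2, -0.1]
grip_width: 0.8
finger_force: 0.0
```

```bash
python3 - <<'E'
from h import *
s=env.read_state();w=env.camera('wrist');np.save('s5.npy',s,allow_pickle=True)
print(s['tcp_pos'],s['tool_rot'],s['time'])
cv2.imwrite('pics/w5.png',w)
for t in('can','board','lamp','cap'):
  for x in env.masks_of(t,'wrist'):print(t,round(x['score'],2),x['box'])
E
```

```text
[ 0.62419842 -0.01051212  0.21821418] [ 3.14158022e+00 -8.49188798e-05  2.80041658e+00] 14.75
can 0.59 [19.9, 139.1, 48.1, 167.6]
can 0.48 [288.3, 379.7, 330.8, 415.2]
board 0.75 [3.1, 88.5, 115.6, 309.3]
board 0.63 [533.2, 164.1, 581.3, 201.0]
lamp 0.92 [240.0, 192.5, 401.5, 245.9]
lamp 0.91 [251.8, 6.9, 309.1, 117.2]
cap 0.62 [119.6, 119.6, 170.2, 176.3]
cap 0.41 [20.0, 141.3, 47.5, 163.5]
```

View pics/w5.png

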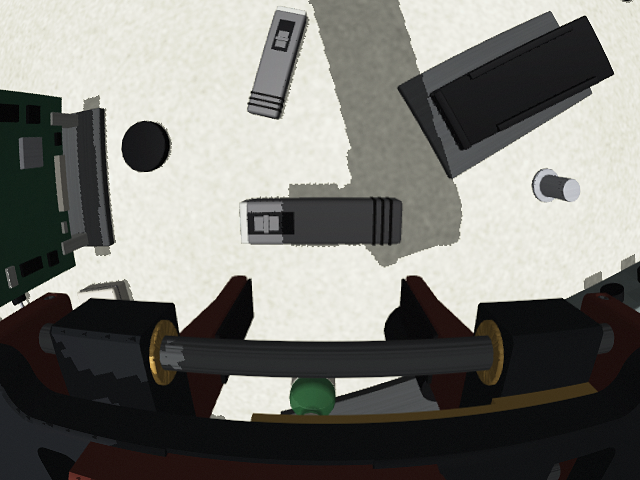

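The can is at about (31,153), spanning (19–42, 138–167). The board's lower edge runs (62,97)–(76,265), the foot's front edge (103,108)–(112,246), and the freed lamp is at (320,220).

```bash
python3 - <<'E'
from h import *
s=np.load('s5.npy',allow_pickle=True).item()
b=on_z('wrist',[[62,97],[76,265]],.04,s);f=on_z('wrist',[[104,110],[112,244]],.012,s)
print('bottom',b.round(4),np.linalg.norm(b[1]-b[0]));print('foot',f.round(4),np.linalg.norm(f[1]-f[0]))
for e in(b,f):
    v=e[1]-e[0];print('dir',np.degrees(np.arctan2(v[1],v[0])))
t=(b[1]-b[0]);t/=np.linalg.norm(t);n=np.array([t[1],-t[0],0]);n*=np.sign(n@[0,-1,0])
print('normal',n,np.degrees(np.arctan2(n[1],n[0])),'foot->front',(b[0]-f[0])@n)
o,d=rays('wrist',[[19,138],[42,139],[42,167],[20,167],[31,153]],s)
P=b[0]-.006*n;w=o+d*((P-o)@n/(d@n))[:,None]
print(w.round(4));print(((w-b.mean(0))@np.c_[n,-t,[0,0,1]]).round(4))
m=max(env.masks_of('lamp','wrist'),key=lambda x:x['score']);m=m['region']
c=cv2.minAreaRect(on_z('wrist',np.argwhere(m)[:,::-1],.024,s)[:,:2].astype(np.float32));print('lamp',c)
# top view check of can
env.camera('top')
for x in env.masks_of('can','top')[:2]:
    b_=x['box'];u=[(b_[0]+b_[2])/2,(b_[1]+b_[3])/2]
    o,d=rays('top',[u],s);print('topcan',x['score'],b_,(o+d*((P-o)@n/(d@n))[:,None]).round(4))
E
```

```text
bottom [[ 0.389  -0.2316  0.04  ]
 [ 0.5686 -0.2924  0.04  ]] 0.18965435002976055
foot [[ 0.4205 -0.199   0.012 ]
 [ 0.5647 -0.2506  0.012 ]] 0.15316553851727885
dir -18.697189484475302
dir -19.670238153685613
normal [-0.32056653 -0.947226    0.        ] -108.6971894844753 foot->front 0.04098446602171351
[[ 0.4347 -0.2408  0.116 ]
 [ 0.4361 -0.2412  0.0817]
 [ 0.4627 -0.2502  0.084 ]
 [ 0.4603 -0.2494  0.1167]
 [ 0.4488 -0.2455  0.0996]]
[[-0.006   0.0485  0.076 ]
 [-0.006   0.0471  0.0417]
 [-0.006   0.019   0.044 ]
 [-0.006   0.0215  0.0767]
 [-0.006   0.0337  0.0596]]
lamp ((0.62098228931427, -0.014958031475543976), (0.16012689471244812, 0.048125848174095154), 70.79354095458984)
topcan 0.53 [428.8, 286.2, 434.5, 298.5] [[ 0.4443 -0.244   0.1406]]
```

Emit:
step_arm(
  commands=[
    {"translation": [0, 0, 20], "spin": 10},
    {"translation": [0, 0, 40], "spin": 20},
    {"translation": [0, 0, 60], "spin": 30},
    {"translation": [0, 0, 80], "spin": 40},
    {"translation": [0, 0, 100], "spin": 50},
    {"translation": [0, 0, 120], "spin": 60},
    {"translation": [0, 0, 130], "spin": 70},
    {"translation": [0, 0, 135], "spin": 80},
    {"translation": [0, 0, 140], "spin": 90},
    {"translation": [0, 0, 140], "spin": 90},
  ],
)

```text
time: 16.4
tcp_pos: [0.624, -0.0101, 0.0778]
tool_rot: [-3.141, 0.001, 1.235]
wrist_force: [0.1, 0.2, 0.0]
grip_width: 0.805
finger_force: 0.0
```

Emit:
step_arm(
  commands=[
    {"translation": [0, 0, 30], "spin": 0},
    {"translation": [0, 0, 50], "spin": 0},
    {"translation": [0, 0, 62], "spin": 0},
    {"translation": [0, 0, 62], "spin": 0},
  ],
)

```text
time: 16.9
tcp_pos: [0.6238, -0.0105, 0.0155]
tool_rot: [-3.14, 0.001, 1.234]
wrist_force: [0.1, 0.9, 0.8]
grip_width: 0.799
finger_force: 0.0
```

Emit:
step_arm(
  commands=[
    {"translation": [0, 0, 0], "spin": 0},
    {"translation": [0, 0, 0], "spin": 0},
    {"translation": [0, 0, 0], "spin": 0},
    {"translation": [0, 0, 0], "spin": 0},
  ],
  jaw=1.0,
  force=30,
)

```text
time: 17.4
tcp_pos: [0.6246, -0.0103, 0.0168]
tool_rot: [3.141, -0.0, 1.234]
wrist_force: [-0.6, 0.1, 3.9]
grip_width: 0.496
finger_force: 30.0
```

```bash
python3 - <<'E'
from h import *
s=env.read_state();print(s['time'],s['tcp_pos'],np.degrees(s['tool_rot']))
n=np.array([-.325,-.9457,0])
print(shift(s,np.array([.448,-.245,.0985+.002])-.1854*n,np.radians(-109)))
E
```

```text
17.4 [ 0.62457454 -0.0102869   0.01679915] [ 1.79965764e+02 -2.66454890e-02  7.06893676e+01]
(array([-94.5, -90.1, -83.8]), np.float64(-0.3))
```

Emit:
step_arm(
  commands=[
    {"translation": [0, 0, -30], "spin": 0},
    {"translation": [0, 0, -65], "spin": 0},
    {"translation": [-10, -10, -84], "spin": 0},
    {"translation": [-35, -33, -84], "spin": 0},
    {"translation": [-60, -57, -84], "spin": 0},
    {"translation": [-80, -77, -84], "spin": 0},
    {"translation": [-91, -87, -84], "spin": 0},
    {"translation": [-94, -90, -84], "spin": 0},
    {"translation": [-94, -90, -84], "spin": 0},
    {"translation": [-94, -90, -84], "spin": 0},
  ],
)

```text
time: 18.65
tcp_pos: [0.5091, -0.0688, 0.1002]
tool_rot: [3.141, -0.0, 1.235]
wrist_force: [0.3, -0.3, -2.5]
grip_width: 0.502
finger_force: 30.0
```

```bash
python3 - <<'E'
from h import *
s=env.read_state();print(s['time'],s['tcp_pos'],np.degrees(s['tool_rot']),s['wrist_force'],s['moment'])
a=env.camera('side');t=env.camera('top');cv2.imwrite('pics/side6.png',a);cv2.imwrite('pics/top6.png',t)
cv2.imwrite('pics/m6.png',np.hstack([cv2.resize(a[240:400,220:380],(400,400),interpolation=2),cv2.resize(t[190:350,310:470],(400,400),interpolation=2)]))
E
```

```text
18.65 [ 0.50912967 -0.06878017  0.10021389] [ 1.79971337e+02 -3.38453319e-03  7.07381776e+01] [ 0.31020094 -0.31883421 -2.52262627] [-0.00887304  0.05416152  0.00085882]
```

View pics/m6.png

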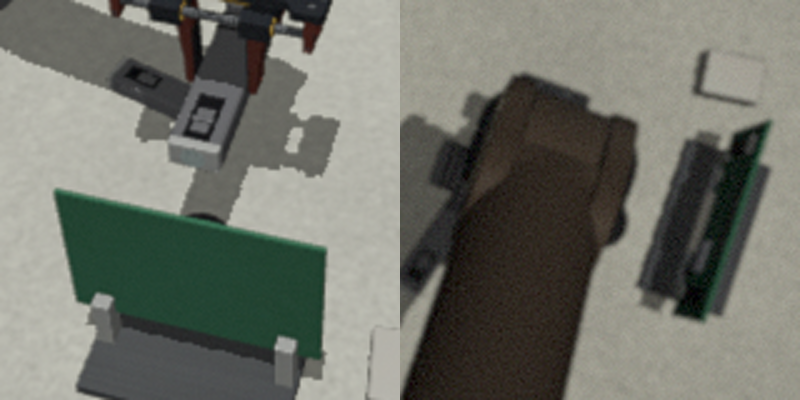

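```bash
python3 - <<'E'
from h import *
s=env.read_state();f=np.array([-.330,-.944,0]);l=np.array([.944,-.33,0]);u=np.array([0,0,1])
o=s['tcp_pos']+.0054*f;o[2]-=.0168
for pt in(0,5,-5):
    a=np.radians(pt);F=f*np.cos(a)+u*np.sin(a);U=u*np.cos(a)-f*np.sin(a)
    X=[o+x*F+y*l+z*U for x,y,z in((.08,.022,.028),(.08,-.022,.028),(.08,.022,0),(.08,-.022,0))]
    print(pt,((proj('side',X)-[220,240])*2.5).round(0).tolist())
g=cv2.imread('pics/side6.png')[240:400,220:380];print(((on_z('side',[[220+184/2.5,240+80/2.5]],.1,s))))
cv2.imwrite('pics/z6.png',cv2.resize(g[20:75,55:110],(770,600),interpolation=2))
E
```

```text
0 [[214.0, 152.0], [160.0, 141.0], [216.0, 175.0], [162.0, 164.0]]
5 [[215.0, 144.0], [161.0, 132.0], [215.0, 169.0], [162.0, 158.0]]
-5 [[214.0, 160.0], [160.0, 149.0], [216.0, 180.0], [163.0, 169.0]]
[[ 0.47887974 -0.06898691  0.1       ]]
```

View pics/z6.png

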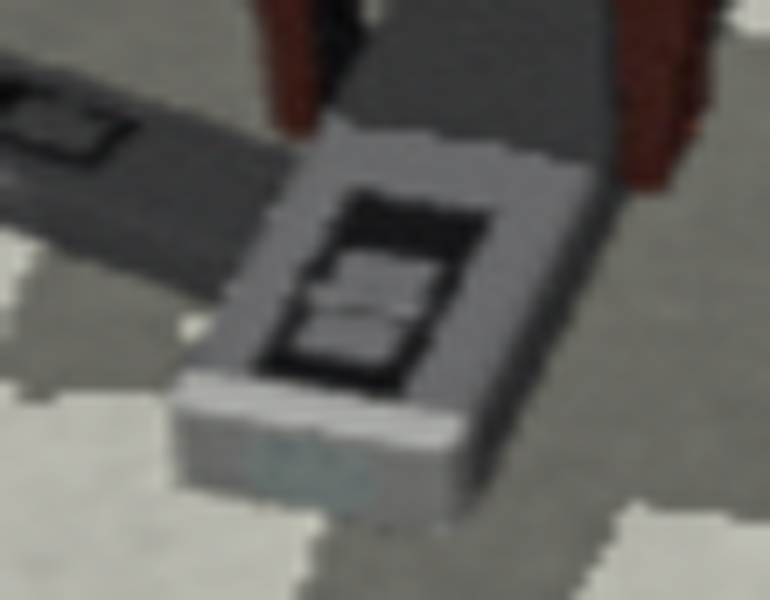

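Emit:
step_arm(
  commands=[
    {"translation": [0, 0, 0], "spin": 0},
    {"translation": [0, 0, 0], "spin": 0},
    {"translation": [0, 0, 0], "spin": 0},
    {"translation": [0, 0, 0], "spin": 0},
    {"translation": [0, 0, 0], "spin": 0},
    {"translation": [0, 0, 0], "spin": 0},
    {"translation": [0, 0, 0], "spin": 0},
    {"translation": [0, 0, 0], "spin": 0},
    {"translation": [0, 0, 0], "spin": 0},
    {"translation": [0, 0, 0], "spin": 0},
  ],
)

```text
time: 20.0
tcp_pos: [0.5083, -0.0693, 0.1002]
tool_rot: [3.142, -0.0, 1.234]
wrist_force: [0.7, -0.6, -2.1]
grip_width: 0.497
finger_force: 30.0
```

```bash
python3 - <<'E'
from h import *
s=env.read_state();n=np.array([-.323,-.9464,0])
B=np.array([[.389,-.2316,.175],[.5686,-.2924,.175]])
print('board top',((proj('side',B)-[220,240])*2.5).round(0).tolist(),((proj('side',B+.004*n)-[220,240])*2.5).round(0).tolist(),((proj('top',B)-[310,190])*2.5).round(0).tolist())
for l in env.masks_of('lens','side')[:1]+env.masks_of('board','side')[:1]:print(l['box'])
y=np.array([np.sin(s['tool_rot'][2]),-np.cos(s['tool_rot'][2]),0])
for sg in(1,-1):
    X=s['tcp_pos']+sg*y*(.022+.0067);q=proj('side',[X]);print('tip',(((q-[220,240])-[55,20])*[14,10.9]).round(0))
E
```

```text
board top [[50.0, 186.0], [321.0, 246.0]] [[48.0, 191.0], [320.0, 251.0]] [[299.0, 319.0], [367.0, 117.0]]
[411.7, 218.1, 435.5, 270.9]
tip [[647. 153.]]
tip [[275.  94.]]
```

Emit:
step_arm(
  commands=[
    {"translation": [0, 0, 0], "spin": 0},
    {"translation": [0, 0, 0], "spin": 0},
    {"translation": [0, 0, 0], "spin": 0},
    {"translation": [0, 0, 0], "spin": 0},
    {"translation": [0, 0, 0], "spin": 0},
  ],
)

```text
time: 20.72
tcp_pos: [0.5082, -0.0693, 0.1002]
tool_rot: [-3.142, -0.0, 1.234]
wrist_force: [0.1, -0.1, -2.8]
grip_width: 0.496
finger_force: 30.0
```

The side view agrees with the model to about 2 mm, with the lamp level and on axis. To allow for height error, I'll add short holds slightly lower and higher.

Emit:
step_arm(
  commands=[
    {"translation": [0, 0, 4], "spin": 0},
    {"translation": [0, 0, 8], "spin": 0},
    {"translation": [0, 0, 8], "spin": 0},
    {"translation": [0, 0, 8], "spin": 0},
    {"translation": [0, 0, 8], "spin": 0},
    {"translation": [0, 0, 8], "spin": 0},
    {"translation": [0, 0, 8], "spin": 0},
    {"translation": [0, 0, 8], "spin": 0},
    {"translation": [0, 0, 8], "spin": 0},
    {"translation": [0, 0, 8], "spin": 0},
  ],
)

```text
time: 21.98
tcp_pos: [0.5083, -0.0693, 0.0923]
tool_rot: [3.142, -0.0, 1.234]
wrist_force: [-0.4, 0.7, -2.6]
grip_width: 0.503
finger_force: 30.0
```

Emit:
step_arm(
  commands=[
    {"translation": [0, 0, 0], "spin": 0},
    {"translation": [0, 0, 0], "spin": 0},
    {"translation": [0, 0, 0], "spin": 0},
    {"translation": [0, 0, 0], "spin": 0},
    {"translation": [0, 0, 0], "spin": 0},
    {"translation": [0, 0, 0], "spin": 0},
    {"translation": [0, 0, -4], "spin": 0},
    {"translation": [0, 0, -8], "spin": 0},
    {"translation": [0, 0, -12], "spin": 0},
    {"translation": [0, 0, -16], "spin": 0},
  ],
)

```text
time: 23.22
tcp_pos: [0.5083, -0.0693, 0.1086]
tool_rot: [3.141, -0.0, 1.234]
wrist_force: [-0.2, 0.7, -2.2]
grip_width: 0.501
finger_force: 30.0
```

Emit:
step_arm(
  commands=[
    {"translation": [0, 0, 0], "spin": 0},
    {"translation": [0, 0, 0], "spin": 0},
    {"translation": [0, 0, 0], "spin": 0},
    {"translation": [0, 0, 0], "spin": 0},
    {"translation": [0, 0, 0], "spin": 0},
    {"translation": [0, 0, 0], "spin": 0},
    {"translation": [0, 0, 0], "spin": 0},
    {"translation": [0, 0, 0], "spin": 0},
    {"translation": [0, 0, 0], "spin": 0},
    {"translation": [0, 0, 0], "spin": 0},
  ],
)

```text
time: 24.48
tcp_pos: [0.5082, -0.0693, 0.1083]
tool_rot: [3.142, -0.0, 1.234]
wrist_force: [-1.4, -0.0, -2.7]
grip_width: 0.497
finger_force: 30.0
```

Emit:
step_arm(
  commands=[
    {"translation": [0, 0, 0], "spin": 0},
    {"translation": [0, 0, 0], "spin": 0},
    {"translation": [0, 0, 0], "spin": 0},
    {"translation": [0, 0, 0], "spin": 0},
    {"translation": [40, 0, -30], "spin": 0},
    {"translation": [80, 0, -60], "spin": 0},
    {"translation": [110, 0, -60], "spin": 0},
    {"translation": [120, 0, -60], "spin": 0},
    {"translation": [120, 0, -60], "spin": 0},
  ],
)

```text
time: 25.6
tcp_pos: [0.5475, 0.0437, 0.1677]
tool_rot: [-3.141, 0.001, 1.234]
wrist_force: [-0.6, -0.6, -2.0]
grip_width: 0.495
finger_force: 30.0
```

```bash
python3 - <<'E'
from h import *
s=env.read_state();print(s['time'],s['tcp_pos'],np.degrees(s['tool_rot']),s['grip_width'])
T0=np.array([.5507,.2175,.0686]);T=T0-.002*RD[:,0];T[2]=.13;print(shift(s,T,YAW))
E
```

```text
25.6 [0.5474737  0.04369199 0.167701  ] [-1.79952499e+02  5.77833886e-02  7.07129086e+01] 0.49476947000726684
(array([166.9, -55.4,  37.6]), np.float64(-31.5))
```

Emit:
step_arm(
  commands=[
    {"translation": [25, -9, 0], "spin": -6},
    {"translation": [50, -17, 0], "spin": -12},
    {"translation": [80, -27, 0], "spin": -18},
    {"translation": [110, -37, 0], "spin": -24},
    {"translation": [135, -45, 0], "spin": -29},
    {"translation": [155, -51, 0], "spin": -31},
    {"translation": [166, -55, 10], "spin": -31},
    {"translation": [166, -55, 25], "spin": -31},
    {"translation": [166, -55, 37], "spin": -31},
    {"translation": [166, -55, 37], "spin": -31},
  ],
)

```text
time: 26.85
tcp_pos: [0.5502, 0.2174, 0.1297]
tool_rot: [-3.139, 0.001, 1.773]
wrist_force: [-0.1, 0.7, -2.2]
grip_width: 0.493
finger_force: 30.0
```

```bash
python3 - <<'E'
from h import *
s=env.read_state();print(s['time'],s['tcp_pos'],np.degrees(s['tool_rot']))
T0=np.array([.5507,.2175,.0686]);T=T0-.001*RD[:,0];print(shift(s,T,YAW))
E
```

```text
26.85 [0.55021602 0.21735434 0.12974073] [-1.79853431e+02  7.36736226e-02  1.01592172e+02]
(array([ 1.1,  0.6, 61.1]), np.float64(-0.6))
```

Emit:
step_arm(
  commands=[
    {"translation": [1, 0, 10], "spin": 0},
    {"translation": [1, 0.5, 20], "spin": 0},
    {"translation": [1, 0.5, 25], "spin": 0},
    {"translation": [1, 0.5, 30], "spin": 0},
    {"translation": [1, 0.5, 34], "spin": 0},
    {"translation": [1, 0.5, 37], "spin": 0},
    {"translation": [1, 0.5, 37], "spin": 0},
  ],
  force=6,
)

```text
time: 27.72
tcp_pos: [0.5512, 0.2198, 0.0941]
tool_rot: [-3.141, 0.0, 1.775]
wrist_force: [0.2, -0.3, -2.4]
grip_width: 0.499
finger_force: 6.0
```

Emit:
step_arm(
  commands=[
    {"translation": [0, 0, 2], "spin": 0},
    {"translation": [0, 0, 4], "spin": 0},
    {"translation": [0, 0, 6], "spin": 0},
    {"translation": [0, 0, 8], "spin": 0},
  ],
)

```text
time: 28.22
tcp_pos: [0.5512, 0.2198, 0.0861]
tool_rot: [3.142, 0.0, 1.775]
wrist_force: [-0.7, -0.4, -1.6]
grip_width: 0.504
finger_force: 6.0
```

Emit:
step_arm(
  commands=[
    {"translation": [-0.5, 0, 2], "spin": 0},
    {"translation": [-1, 0, 4], "spin": 0},
    {"translation": [-1, 0, 6], "spin": 0},
    {"translation": [-1, 0, 8], "spin": 0},
  ],
)

```text
time: 28.72
tcp_pos: [0.5514, 0.2188, 0.0781]
tool_rot: [3.142, 0.0, 1.775]
wrist_force: [-0.3, -0.6, -2.5]
grip_width: 0.501
finger_force: 6.0
```

Emit:
step_arm(
  commands=[
    {"translation": [0, 0, 2], "spin": 0},
    {"translation": [0, 0, 4], "spin": 0},
    {"translation": [0, 0, 6], "spin": 0},
    {"translation": [0, 0, 6], "spin": 0},
  ],
)

```text
time: 29.22
tcp_pos: [0.5513, 0.2189, 0.072]
tool_rot: [-3.141, -0.0, 1.775]
wrist_force: [-0.1, -0.7, -1.7]
grip_width: 0.504
finger_force: 6.0
```

```bash
python3 - <<'E'
from h import *
s=env.read_state();print(s['tcp_pos'],s['wrist_force'])
w=env.camera('wrist');a=env.camera('side')
cv2.imwrite('pics/m7.png',np.hstack([cv2.resize(a[140:270,270:400],(400,400),interpolation=2),cv2.resize(w[80:360,180:460],(400,400),interpolation=2)]))
E
```

```text
[0.55130637 0.21890772 0.07204362] [-0.11838352 -0.71080736 -1.70510447]
```

View pics/m7.png

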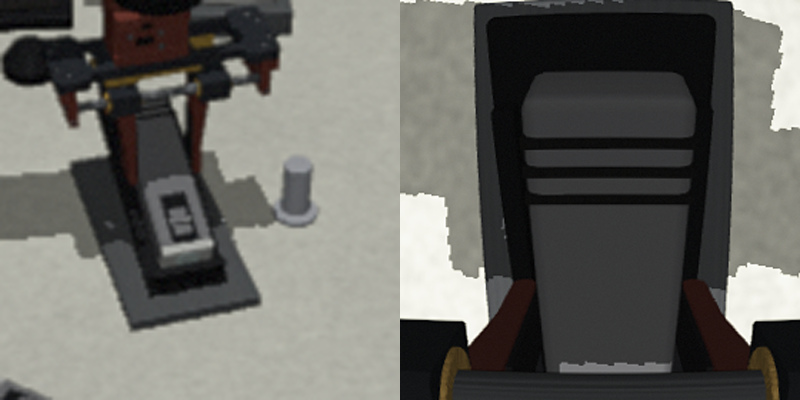

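The lamp has pivoted into the dock tail-first and is nearly seated. I've also gone past the 10-picture limit, so I'll work from numbers only from here.

Emit:
step_arm(
  commands=[
    {"translation": [-0.5, 0, 1.2], "spin": 0},
    {"translation": [-1, 0, 2.4], "spin": 0},
    {"translation": [-1, 0, 3.4], "spin": 0},
    {"translation": [-1, 0, 3.4], "spin": 0},
  ],
)

```text
time: 29.82
tcp_pos: [0.5517, 0.2181, 0.0697]
tool_rot: [3.141, -0.001, 1.775]
wrist_force: [-2.5, 0.1, 6.4]
grip_width: 0.501
finger_force: 6.0
```

Emit:
step_arm(
  commands=[
    {"translation": [0, 0, -1], "spin": 0},
    {"translation": [0, 0, -1], "spin": 0},
  ],
  force=3,
)

```text
time: 30.08
tcp_pos: [0.5517, 0.2179, 0.0698]
tool_rot: [3.141, 0.0, 1.775]
wrist_force: [0.3, 0.5, -1.4]
grip_width: 0.505
finger_force: 3.0
```

Emit:
step_arm(
  commands=[
    {"translation": [0, 0, 0], "spin": 0},
    {"translation": [0, 0, 0], "spin": 0},
    {"translation": [0, 0, 0], "spin": 0},
    {"translation": [0, 0, -20], "spin": 0},
    {"translation": [0, 0, -70], "spin": 0},
    {"translation": [0, 0, -130], "spin": 0},
    {"translation": [0, 0, -180], "spin": 0},
    {"translation": [0, 0, -180], "spin": 0},
    {"translation": [0, 0, -180], "spin": 0},
  ],
  jaw=0.2,
)

```text
time: 31.2
tcp_pos: [0.5512, 0.2179, 0.2494]
tool_rot: [-3.141, -0.0, 1.775]
wrist_force: [-0.0, -0.1, -1.2]
grip_width: 0.802
finger_force: 0.0
```

```bash
python3 - <<'E'
from h import *
s=env.read_state();im=env.camera('wrist');print(s['time'],s['tcp_pos'],s['wrist_force'])
s1=np.load('s1.npy',allow_pickle=True).item()
for t in('dock','lamp','lamp_switch'):
    for d in env.masks_of(t,'wrist')[:3]:
        w=on_z('wrist',np.argwhere(d['region'])[:,::-1],.004 if t=='dock' else .08,s)[:,:2].astype(np.float32);r=cv2.minAreaRect(w)
        b=d['box'];print(t,round(d['score'],2),b,np.round(r[0],4),np.round(r[1],4),round(r[2],1),on_top([[(b[0]+b[2])/2,b[1]],[(b[0]+b[2])/2,b[3]]],s)[0].round(1).tolist())
# predicted outline of docked lamp top vs. dock (lamp frame x=+-80,y=+-22,z=28)
print(proj('wrist',[SEAT+RL@np.array(v)*1e-3 for v in((80,22,28),(80,-22,28),(-80,22,28),(-80,-22,28))],s).round(0).tolist())
g=cv2.cvtColor(im,cv2.COLOR_BGR2GRAY);print(g[235:335:1,327].tolist())
E
```

```text
31.2 [0.55124971 0.21794864 0.24938073] [-0.0277535  -0.10569878 -1.1680686 ]
dock 0.63 [271.7, 109.3, 373.3, 306.1] [0.5492 0.2209] [0.1137 0.2261] 12.7 [[-116.0, -1.2, 28.0], [90.2, -3.8, 28.0]]
lamp 0.84 [299.2, 144.2, 353.8, 297.6] [0.5507 0.2226] [0.0482 0.1444] 11.7 [[-86.7, 1.7, 28.0], [77.9, 0.5, 28.0]]
lamp 0.78 [49.6, 104.9, 199.9, 276.1] [0.3329 0.2073] [0.2153 0.0667] 52.6 [[-133.0, -168.7, 28.0], [51.4, -223.6, 28.0]]
lamp 0.59 [227.6, 375.4, 259.2, 400.0] [0.4962 0.0288] [0.0365 0.0333] 59.3 [[219.9, -110.9, 28.0], [283.3, -122.0, 28.0]]
lamp_switch 0.66 [114.8, 152.3, 143.5, 187.3] [0.3475 0.2381] [0.0308 0.0246] 49.9 [[-89.5, -173.8, 28.0], [-55.1, -182.9, 28.0]]
lamp_switch 0.55 [318.1, 273.4, 334.0, 288.2] [0.5613 0.1698] [0.0161 0.0181] 11.8 [[45.6, 0.3, 28.0], [65.0, 0.1, 28.0]]
lamp_switch 0.16 [298.1, 141.1, 353.3, 295.2] [0.5503 0.2225] [0.0474 0.1444] 11.8 [[-89.4, 1.1, 28.0], [74.6, -0.3, 28.0]]
[[347.0, 299.0], [305.0, 299.0], [351.0, 152.0], [298.0, 152.0]]
[117, 117, 117, 117, 117, 116, 117, 117, 116, 118, 116, 117, 116, 117, 117, 117, 117, 115, 115, 117, 116, 121, 81, 13, 18, 20, 23, 22, 21, 21, 19, 22, 20, 20, 16, 83, 110, 117, 116, 115, 116, 117, 120, 47, 116, 124, 117, 105, 95, 117, 117, 117, 118, 101, 59, 15, 18, 19, 64, 221, 216, 211, 159, 101, 90, 92, 92, 92, 90, 72, 230, 238, 238, 240, 241, 240, 236, 233, 233, 236, 237, 237, 237, 238, 239, 240, 239, 237, 235, 235, 236, 236, 237, 237, 237, 238, 240, 241, 242, 243]
```

The dock hasn't moved (within 0.3 mm). The lamp's outline and front edge match the docked pose, and the switch pixels show it still on. Handing in.

```bash
python3 -c "
from bench import env
print(env.sign_off())"
```

```text
the job is handed in; nothing more can be done
None
```

The job is handed in and no verdict came back: the lamp was switched on in its dock, held at about 100 mm from the can for over 2 s, and put back still on with the dock unmoved; I viewed 12 pictures, two over the limit of 10.

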